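# Make up a load on the dial scale with sliding trim plates

### The job

Make up the load on the dial scale: slide the flat steel plates out of their lanes onto the tray one after another, pressing on a plate only lightly with a fingertip (never more than 15 N) to draw it out and then pushing it from behind until it lies flat on the tray, and stop when the needle rests inside the marked sector of the dial. Plates that are not needed stay in their lanes, the crucible stays standing on the tray, and the vials and the dish beside the scale are left alone.

Things in the scene. Friction and masses are not known exactly. Their poses are not given: they have to be found in the camera images.
- scale: grey dial scale, fixed to the worktop; origin on the worktop under the middle of the deck's front edge, x from the tray towards the back of the deck, y left, z up. Its feed deck is a block, x = 0 to 64 mm, y = -80 to 80 mm; its tray lies before the deck (-x), its dial before the tray
- deck_edge (a point): middle of the deck's front edge, at lane floor height, 62 mm above the worktop. Three lanes, 48 mm wide, centred at scale y = -52, 0 and 52 mm, run along x, open at the front (x = 0), closed by a back wall with its inner face at x = 57 mm; side and back walls are 11 mm high. The lane floors are cushioned and give 1 mm per 8 N, 4 mm at most
- dial_mid (a point): centre of the black round dial housing (80 mm across) with white face, tilted back 45 degrees, in front of the tray; its highest point is 72 mm above the worktop
- tray: sprung steel tray right in front of the deck edge: floor 62 mm (x) by 240 mm (y), 5 mm rims at its front and ends, open towards the deck; origin at the middle of the floor's upper face, axes as the scale's. Empty, the floor is 4 mm below the lane floors; it sinks 3.5 mm per 100 g, at most 26 mm
- needle (a joint): dial needle, rad, clockwise; 0 with an empty tray, 0.70 more per 100 g. The marked sector (dark arc with a long tick at each end, centred on the dial's top) is 2.24 to 3.19. At the start the needle is short of it, how far depends on the crucible; two or three plates are needed, and one more than needed may be too many
- crucible_mid (a point): small white crucible, 40 mm wide and 35 mm high, of unknown weight (50 to 195 g), standing on the tray's +y end; point at its centre, half-way up
- vial_a: capped vial, 21 mm wide and 46 mm high, standing beside the scale; origin at the centre of its underside
- vial_b: capped vial, 24 mm wide and 55 mm high, standing beside the scale; origin at the centre of its underside
- dish: flat clear dish, 63 mm wide and 15 mm high, lying beside the scale; origin at the centre of its underside
- plate_a: loose flat steel plate, 50 mm (scale x) by 44 mm, 5 to 11 mm thick (they differ, not told which: feel for its top), about 100 g (thick ones hollow); origin at the centre of its underside. Starts in a lane (which one varies), top up to 6 mm below the lane walls, 1 to 5 mm gaps at sides and back: no room to grip its edges. Slides easily on floor and tray (friction 0.15), less so under a fingertip
- plate_b: loose flat steel plate, 50 mm (scale x) by 44 mm, 5 to 11 mm thick (they differ, not told which: feel for its top), about 100 g (thick ones hollow); origin at the centre of its underside. Starts in a lane (which one varies), top up to 6 mm below the lane walls, 1 to 5 mm gaps at sides and back: no room to grip its edges. Slides easily on floor and tray (friction 0.15), less so under a fingertip
- plate_c: loose flat steel plate, 50 mm (scale x) by 44 mm, 5 to 11 mm thick (they differ, not told which: feel for its top), about 100 g (thick ones hollow); origin at the centre of its underside. Starts in a lane (which one varies), top up to 6 mm below the lane walls, 1 to 5 mm gaps at sides and back: no room to grip its edges. Slides easily on floor and tray (friction 0.15), less so under a fingertip
Mind the look-alikes: they are no part of the job. Leave any blue look-alike of the plate_a alone. What is shaped like the plate_c but purple is not meant.

How it is judged (in metres and radians):
At the end, for the whole second after the job is handed in: Needle at rest inside the marked sector (2.24 to 3.19 rad); every plate flat, either on the tray floor (within 15 mm of its middle line) or, if not needed, still in a lane (centre 22 to 36 mm behind the deck's front edge); crucible upright on the tray (value of joint needle between 2.24 and 3.19 rad and ((x of plate_a in the frame of tray between -0.015 and 0.015 m and y of plate_a in the frame of tray between -0.1 and 0.1 m and z of plate_a in the frame of tray between -0.003 and 0.014 m and angle between plate_a's own z axis and vertical below 0.1 rad) or (x of plate_a in the frame of scale between 0.022 and 0.036 m and y of plate_a in the frame of scale between -0.08 and 0.08 m and z of plate_a in the frame of scale between 0.058 and 0.066 m and angle between plate_a's own z axis and vertical below 0.1 rad)) and ((x of plate_b in the frame of tray between -0.015 and 0.015 m and y of plate_b in the frame of tray between -0.1 and 0.1 m and z of plate_b in the frame of tray between -0.003 and 0.014 m and angle between plate_b's own z axis and vertical below 0.1 rad) or (x of plate_b in the frame of scale between 0.022 and 0.036 m and y of plate_b in the frame of scale between -0.08 and 0.08 m and z of plate_b in the frame of scale between 0.058 and 0.066 m and angle between plate_b's own z axis and vertical below 0.1 rad)) and ((x of plate_c in the frame of tray between -0.015 and 0.015 m and y of plate_c in the frame of tray between -0.1 and 0.1 m and z of plate_c in the frame of tray between -0.003 and 0.014 m and angle between plate_c's own z axis and vertical below 0.1 rad) or (x of plate_c in the frame of scale between 0.022 and 0.036 m and y of plate_c in the frame of scale between -0.08 and 0.08 m and z of plate_c in the frame of scale between 0.058 and 0.066 m and angle between plate_c's own z axis and vertical below 0.1 rad)) and velocity of joint needle between -0.3 and 0.3 rad/s and z of crucible_mid in the frame of tray between 0.01 and 0.025 m and angle between crucible_mid's own z axis and vertical below 0.15 rad); the robot touches nothing.
It fails at once if a finger presses on a plate with more than 15 N (contact force between the fingers and plate_a above 15 N or contact force between the fingers and plate_b above 15 N or contact force between the fingers and plate_c above 15 N).
It fails at once if the crucible is tipped (by more than 0.4 rad) (angle between crucible_mid's own z axis and vertical above 0.4 rad).
It fails at once if a vial or the dish is moved by more than 30 mm (distance of any of vial_a, vial_b, dish from where it was at the start of the episode above 0.03 m).
It also fails if it takes over 72 s, if anything falls off the work surface, if the arm or the gripper's body presses on something with over 40 N, if the wrist force passes 120 N, or if a joint passes its speed limit or range.

### The arm

A 6-joint arm with a two-finger parallel gripper is mounted at the origin on a cart in front of the work surface, level with it; the furniture and walls round the work are solid. World frame = base frame: x ahead of the robot, y to its left, z up, the work surface at z = 0. Lengths are in m, angles in degrees, forces in N, time in s.
With the tool pointing down it reaches from about 0.35 to 0.8 m from the base axis. Payload 7.3 kg.
Tool frame: the origin (TCP) lies midway between the tips of the shut fingers; the grasp point (between the pads) lies 19 mm behind it (robot.hold_point_z is the distance from the TCP to the grasp point, in m); x points along the fingers, z is the direction in which the jaws open and shut, and the axes are right-handed (so a half turn about x gives the same grasp; the last joint's range is limited). The gripper opens to 85 mm and grips with 20 to 120 N. Pads are 22 mm wide; open, the fingers measure 114 mm over their backs; the gripper's body (76 mm by 85 mm) begins 54 mm behind the grasp point. The pads swing forward as they close: fully open they stand 13 mm farther back than shut.
Start: joints at [-80.099, 19.595, 87.324, -0, 73.075, -8.365], TCP at [0.165, -0.499, 0.231] pointing down, gripper open.
Joint ranges: [-145.02, 145.02], [-44.19, 115.74], [2.07, 154.8], [-57.11, 237.11], [16.16, 152.29], [-177.93, 177.93]. Speed limits (degrees/s): [147.25, 147.25, 180, 180, 180, 180].

### API

Orientations are given as [roll, pitch, yaw] about the fixed x, y, z axes, in that order (R = Rz(yaw) Ry(pitch) Rx(roll)).
In Python, from plant import robot gives the robot as it stands. The module is installed in compiled form; this text tells all that it offers.
- The arm moves only by the tool jog_arm, never from a script. Its argument "series" is a list of rows, each a list of 3 entries, a list of its own where there are three numbers: the shift along the tool's x, y, z in units of 40 mm (1.0 is 40 mm), then the turn, a rotation vector about the tool's x, y, z in units of 8 degrees (1.0 is 8 degrees), then the opening, from -1 (shut) to 1 (fully open), so that 0 is half open. A call has 1 to 12 rows; each row is the pose to reach, as a shift and turn from the pose measured when the call began, along the tool's axes at that moment; what a row does not reach only later rows make up. A row lasts 1/8 s, in which the tool goes at most 62.5 mm and 10.7 degrees, less where a joint would pass 70% of its speed; a pose out of reach is approached as far as the arm can. A call with a gripper value outside its range is refused whole. The fingers move at their own pace and stop on an object; the grip force is fixed at half the most. Time passes only in rows, so rows that repeat a pose let the fingers close. It gives the time, the measured TCP pose, the force and the opening at its end, in the units of the state.
- robot.observe(): the state, without advancing time (a new reading comes with each control period).
- robot.snapshot(name): name is "scene" or "side" or "wrist"; returns a dict with "color" (480x640x3 uint8, red, green, blue), "K" (3x3 intrinsics, pixels), "world_from_camera" (4x4, takes a point from camera to world coordinates). Camera axes: x right, y down, z forward; pixel columns grow to the right and rows downward; lengths in m; the calibration is good to about 2 mm. The wrist camera is an equidistant fisheye: a pixel r from the principal point sees the ray r / f radians off the axis. A picture is of the moment at which its call begins. There is no depth.
- robot.hand_in(): hands the job in, once; it reports no verdict.
Trained networks look in a picture, given as the dict that the camera call returned (one of the last four; its "shot" number tells which), for a name from the list of things; names that differ only in an ending like _2 or _b are one class to them, and where a whole thing is asked for, a point or a joint stands for the part that bears it (a point fixed in the world has none). Each returns a list of dicts, best first, with "score" (0 to 1); they miss things now and then, are a little off and sometimes report something else, mostly with a low value. They report only what shows in the picture. A call takes as long as a camera call. They do not tell look-alikes from the thing itself.
- robot.trace(query, picture): "pixels" (480x640 bool, what is visible of it).
- robot.spot_point(query, picture): "centre" ([x, y, z] in m, in world coordinates, good to about 4 mm: a listed point, or the origin of a listed thing).
The state is a dict: "t": time; "joint_pos": joint angles; "qd": joint speeds; "tau": joint torques, N m; "ee_pos": TCP position; "orientation": TCP orientation; "ft_force": force on the tool from outside, world axes, zero at the start; "moment": the same for the moment, N m; "grip_width": finger opening in m.
Only numpy, scipy, OpenCV 4.12 (cv2) and the standard library are available. Lean on these libraries where they do the work, as an engineer would, in place of code of your own. Each camera call takes 0.05 s, during which the arm holds its last target.

## Working session

There is one attempt and no reset: what is moved stays moved. The work goes in short steps, Python scripts to look and compute and a tool call to move; the robot and the scene stay as the last step left them, time stands still between calls to the robot, and variables do not carry over. Pictures are saved under pics/ and viewed, and the job is handed in when it is done.

Besides the shell and the picture viewer there is one more tool, called after "Call:" as name(argument=value, ...), one argument or row to a line, values as JSON. jog_arm: Moves the arm, as the interface text tells. Its arguments: {"type":"object","properties":{"series":{"type":"array","items":{"type":"array"}}},"required":["series"]}

```bash
mkdir -p pics; ls
cat > h.py <<'E'
from plant import robot
import numpy as np, cv2
def snap(n,f):
    p=robot.snapshot(n); cv2.imwrite('pics/'+f,cv2.cvtColor(p['color'],cv2.COLOR_RGB2BGR)); return p
E
python3 - <<'E'
from h import *
o=robot.observe(); print({k:np.round(v,4) for k,v in o.items()})
for n in['scene','side','wrist']:
    p=snap(n,n+'0.png')
    print(n,np.round(p['K'],1).tolist(),np.round(p['world_from_camera'],4).tolist())
    for q in['deck_edge','dial_mid','tray','crucible_mid','plate_a','vial_a','dish','scale']:
        r=robot.spot_point(q,p); print(q,[(round(x['score'],2),np.round(x['centre'],4).tolist()) for x in r[:5]])
E
```

```text
pics
{'t': np.float64(0.0), 'joint_pos': array([-8.00997e+01,  1.96373e+01,  8.73786e+01,  9.00000e-04,
        7.30767e+01, -8.36600e+00]), 'qd': array([-0.0794,  0.0168,  0.0154, -0.0433, -0.0251,  0.0605]), 'tau': array([ 5.00000e-04, -4.33671e+01, -2.46016e+01, -2.00000e-04,
        7.70000e-03,  0.00000e+00]), 'ee_pos': array([ 0.1645, -0.4981,  0.2306]), 'orientation': array([171.1301,  89.9074,  99.3961]), 'ft_force': array([-0.9933,  0.2978,  0.297 ]), 'moment': array([0.014 , 0.019 , 0.0414]), 'grip_width': np.float64(0.0856)}
scene [[566.2, 0.0, 321.5], [0.0, 566.2, 233.5], [0.0, 0.0, 1.0]] [[-0.7618, -0.467, 0.4489, 0.0507], [-0.6477, 0.558, -0.5188, 0.6465], [-0.0082, -0.686, -0.7275, 0.8923], [0.0, 0.0, 0.0, 1.0]]
deck_edge [(0.81, [0.5163, 0.0756, 0.0639])]
dial_mid [(0.84, [0.3959, 0.0669, 0.0449])]
tray [(0.98, [0.4757, 0.0952, 0.0518])]
crucible_mid [(0.94, [0.4476, 0.1771, 0.0717])]
plate_a [(0.9, [0.68, 0.1358, 0.0003]), (0.88, [0.6817, 0.0279, -0.0038]), (0.87, [0.5302, 0.1351, 0.0603]), (0.83, [0.5444, 0.0858, 0.0602]), (0.61, [0.5633, 0.0402, 0.0658])]
vial_a [(
[... 446 characters left out ...]
[0.4735, 0.0988, 0.0548])]
crucible_mid [(0.6, [0.4497, 0.1769, 0.0712])]
plate_a [(0.79, [0.5674, 0.041, 0.0612]), (0.66, [0.4701, 0.3024, -0.0026]), (0.64, [0.5302, 0.1321, 0.0632]), (0.62, [0.5487, 0.0869, 0.0623]), (0.59, [0.6767, 0.1326, 0.0006])]
vial_a [(0.73, [0.6228, -0.0534, -0.0009]), (0.62, [0.4696, 0.3057, -0.0029]), (0.4, [0.5161, 0.0752, -0.0067])]
dish [(0.81, [0.5091, -0.0863, -0.0016])]
scale []
wrist [[371.6, 0.0, 323.3], [0.0, 371.6, 239.2], [0.0, 0.0, 1.0]] [[0.3139, -0.915, -0.2533, 0.2275], [-0.9494, -0.3022, -0.0852, -0.4777], [0.0014, 0.2673, -0.9636, 0.3749], [0.0, 0.0, 0.0, 1.0]]
deck_edge []
dial_mid []
tray []
crucible_mid []
plate_a []
vial_a []
dish []
scale []
```

View pics/scene0.png

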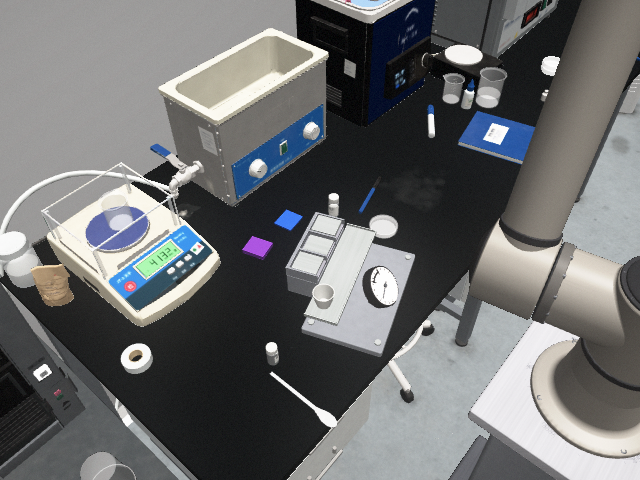

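View pics/side0.png

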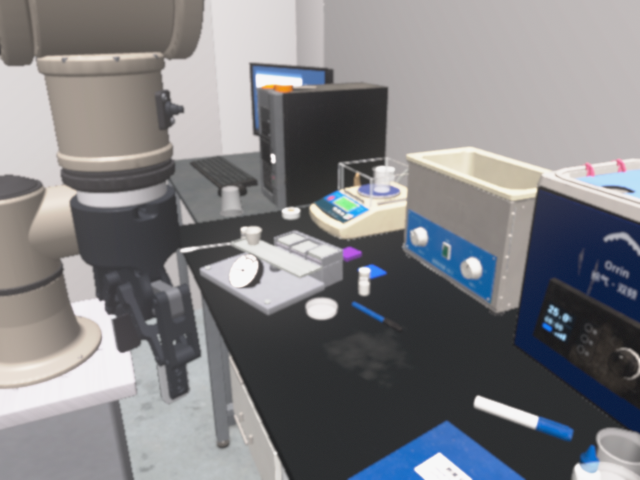

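Run:
```python
from h import *
a=cv2.imread('pics/scene0.png')[190:370,230:430]; cv2.imwrite('pics/c1.png',cv2.resize(a,None,fx=3.3,fy=3.3,interpolation=cv2.INTER_CUBIC))
a=cv2.imread('pics/side0.png')[210:320,180:400]; cv2.imwrite('pics/c2.png',cv2.resize(a,None,fx=3.5,fy=3.5,interpolation=cv2.INTER_CUBIC))
```

```text
(no output)
```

View pics/c1.png

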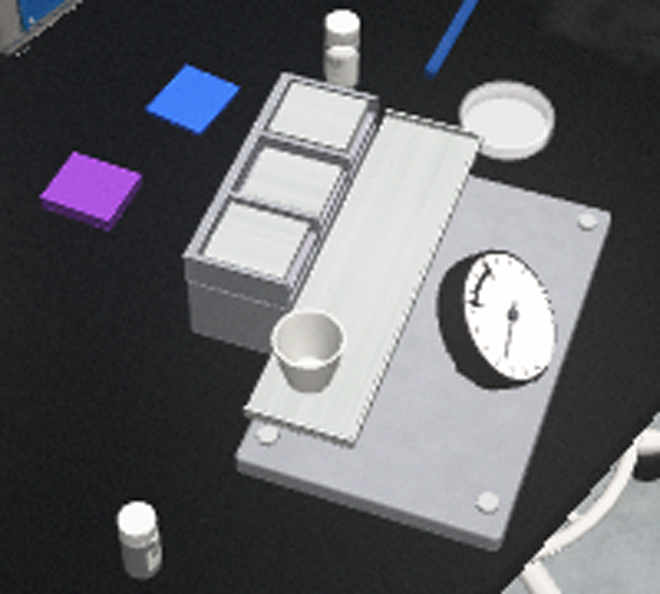

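View pics/c2.png

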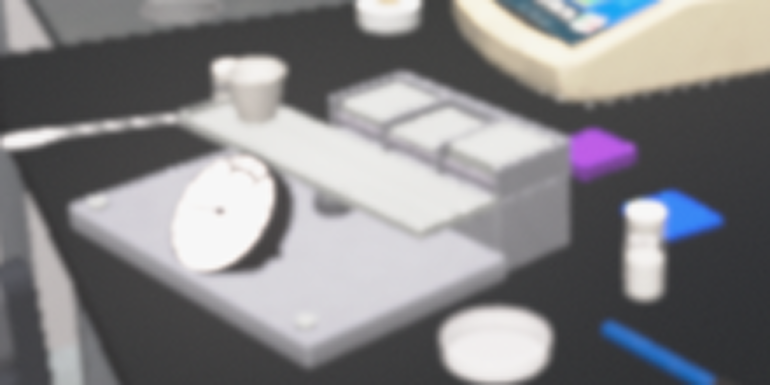

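```bash
cat > fit.py <<'E'
import numpy as np
from scipy.optimize import least_squares
cams={}
cams['scene']=(566.2,321.5,233.5,np.array([[-0.7618, -0.467, 0.4489, 0.0507], [-0.6477, 0.558, -0.5188, 0.6465], [-0.0082, -0.686, -0.7275, 0.8923],[0,0,0,1]]))
cams['side']=(514.6,314.9,234.9,np.array([[0.919, -0.1543, 0.3628, 0.1519], [-0.3942, -0.3406, 0.8536, -0.8947], [-0.0082, -0.9275, -0.3739, 0.5202],[0,0,0,1]]))
def proj(c,P):
    f,cx,cy,T=cams[c]; p=(np.asarray(P)-T[:3,3])@T[:3,:3]
    return np.c_[f*p[:,0]/p[:,2]+cx,f*p[:,1]/p[:,2]+cy]
def W(P,s):
    c,n=np.cos(s[2]),np.sin(s[2]);P=np.asarray(P,float)
    return np.c_[s[0]+c*P[:,0]-n*P[:,1],s[1]+n*P[:,0]+c*P[:,1],P[:,2]]
E
python3 - <<'E'
from fit import *
D=np.array([[64,-80,73],[0,-80,73],[64,80,73],[0,80,73]])/1e3
o1=np.array([[283,73],[380,97],[184,257],[290,285]])/3.3+[230,190]
o2=np.array([[570,147],[497,190],[403,72],[330,98]])/3.5+[180,210]
for use in[(1,0),(0,1),(1,1)]:
    g=lambda s:np.r_[use[0]*(proj('scene',W(D,s))-o1).ravel(),use[1]*(proj('side',W(D,s))-o2).ravel()]
    r=least_squares(g,[.5167,.077,0]);s=r.x
    print(s[:2],np.degrees(s[2]),np.round(r.fun,1))
c,n=np.cos(s[2]),np.sin(s[2])
for nm,p in dict(dial=(.3955,.07),tray=(.4746,.097),cru=(.4487,.177),p1=(.530,.1335),p2=(.5465,.0863),p3=(.5655,.0406),va=(.6227,-.0532),vb=(.468,.307),dish=(.51,-.0866)).items():
    d=np.array(p)-s[:2]; print(nm,np.round([c*d[0]+n*d[1],-n*d[0]+c*d[1]],4))
E
```

```text
[0.51757303 0.07592547] 20.19316290710946 [-0.  -0.4  0.  -0.2  0.1 -0.  -0.1  0.5 -0.  -0.  -0.  -0.  -0.  -0.
 -0.  -0. ]
[0.5155039  0.06383072] 18.350803478858282 [ 0.  -0.   0.  -0.   0.  -0.   0.  -0.   0.5  0.6 -0.8 -3.1  0.6  1.8
 -0.2  1.4]
[0.51861224 0.07373192] 19.593076606974737 [ 0.8 -1.3  0.7 -0.9  0.2 -1.3 -0.2 -0.6 -0.1 -1.7 -0.7 -5.4 -0.7  0.2
 -1.  -0.1]
dial [-0.1172  0.0378]
tray [-0.0337  0.0367]
cru [-0.0312  0.1207]
p1 [0.0308 0.0525]
p2 [0.0305 0.0025]
p3 [ 0.0331 -0.0469]
va [ 0.0555 -0.1545]
vb [0.0305 0.2367]
dish [-0.0619 -0.1482]
```

Run:
```python
from fit import *
import cv2
from scipy.spatial.transform import Rotation as Ro
s=[.5176,.0759,np.radians(20.2)]
im=cv2.imread('pics/scene0.png')
c=np.array([-.1172,.0378,.0445])
a=cv2.resize(im[190:370,230:430],None,fx=4,fy=4,interpolation=cv2.INTER_CUBIC)
def pt(P): return tuple(int(v) for v in ((proj('scene',W([P],s))[0]-[230,190])*4))
for th in [0,2.24,2.715,3.19,.5,1,1.5]:
    b=th-2.715
    d=np.cos(b)*np.array([.707,0,.707])+np.sin(b)*np.array([0,-1,0])
    p=pt(c+.034*d); cv2.circle(a,p,3,(0,0,255),1); cv2.putText(a,str(th),p,0,.4,(0,0,255),1)
cv2.circle(a,pt(c),3,(0,255,0),1)
for y in(-52,0,52):
    for P in[(0,y-24,62),(0,y+24,62),(57,y-24,73),(57,y+24,73)]: cv2.circle(a,pt(np.array(P)/1e3),2,(0,0,255),-1)
cv2.imwrite('pics/d1.png',a[:600])
R=Ro.from_euler('xyz',[171.1301,89.9074,99.3961],degrees=True).as_matrix(); print(np.round(R,3))
x=np.array([0,0,-1.]);
for sg in(1,-1):
    y=sg*np.array([np.cos(s[2]),np.sin(s[2]),0]); z=np.cross(x,y); Rd=np.c_[x,y,z]
    print(sg,np.round(Rd,3).tolist(),np.degrees(Ro.from_matrix(R.T@Rd).as_rotvec()))
```

```text
[[-0.     0.95   0.313]
 [ 0.002  0.313 -0.95 ]
 [-1.     0.    -0.002]]
1 [[0.0, 0.938, 0.345], [0.0, 0.345, -0.938], [-1.0, 0.0, 0.0]] [-1.93399958 -0.09124293 -0.01582091]
-1 [[0.0, -0.938, -0.345], [0.0, -0.345, 0.938], [-1.0, -0.0, 0.0]] [ 1.78065942e+02 -2.45867507e-02  1.41797576e-01]
```

View pics/d1.png

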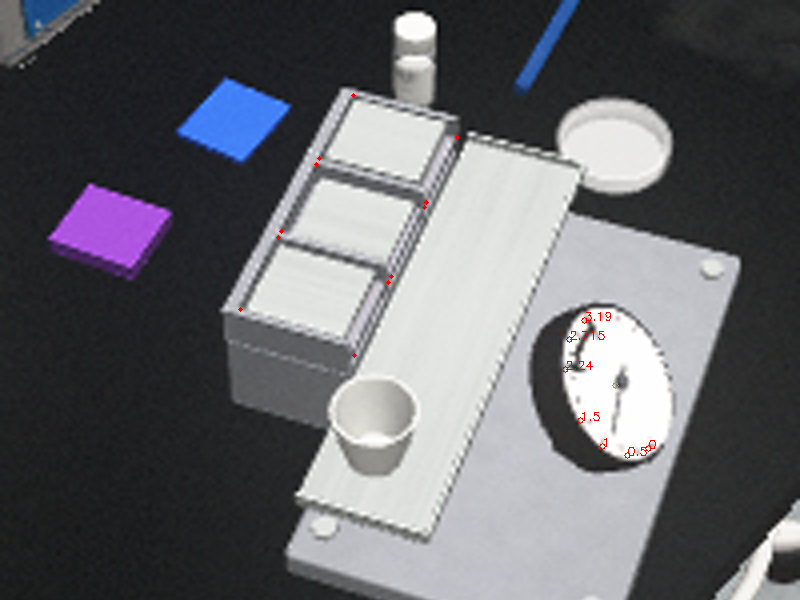

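View pics/wrist0.png

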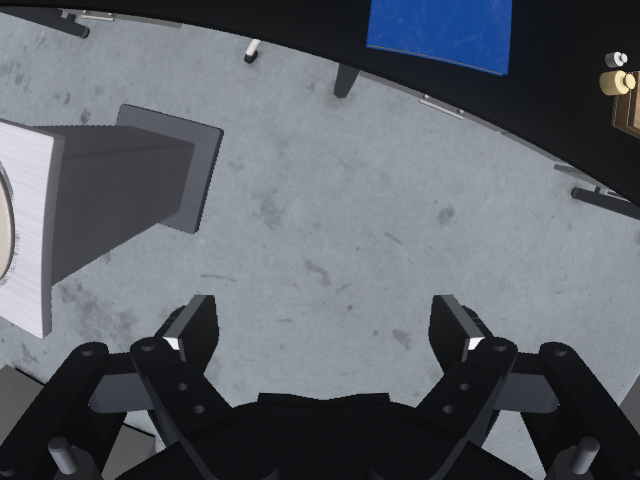

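Call:
jog_arm(
  series=[
    [[0.8,13.88,-10.9],[-0.24,0,0],-1],
    [[0.8,13.88,-10.9],[-0.24,0,0],-1],
    [[0.8,13.88,-10.9],[-0.24,0,0],-1],
    [[0.8,13.88,-10.9],[-0.24,0,0],-1],
    [[0.8,13.88,-10.9],[-0.24,0,0],-1],
    [[0.8,13.88,-10.9],[-0.24,0,0],-1],
    [[0.8,13.88,-10.9],[-0.24,0,0],-1],
    [[0.8,13.88,-10.9],[-0.24,0,0],-1],
    [[0.8,13.88,-10.9],[-0.24,0,0],-1],
    [[0.8,13.88,-10.9],[-0.24,0,0],-1],
    [[0.8,13.88,-10.9],[-0.24,0,0],-1],
    [[0.8,13.88,-10.9],[-0.24,0,0],-1],
  ],
)

```text
t: 2.85
ee_pos: [0.5561, 0.0924, 0.1986]
orientation: [-172.8, 90.0, 117.6]
ft_force: [0.0, -0.5, -1.1]
grip_width: -0.0003
```

```bash
cat >> h.py <<'E'
from scipy.spatial.transform import Rotation as Ro
S=np.array([.5176,.0759]);YAW=np.radians(20.2)
c_,n_=np.cos(YAW),np.sin(YAW)
def st(target=None):
    o=robot.observe(); p=np.array(o['ee_pos']); d=p[:2]-S
    R=Ro.from_euler('xyz',o['orientation'],degrees=True).as_matrix()
    print('t',round(float(o['t']),2),'scale mm',np.round(1e3*np.array([c_*d[0]+n_*d[1],-n_*d[0]+c_*d[1],p[2]]),1),'F',np.round(o['ft_force'],2),'w',round(float(o['grip_width']),4))
    Rd=np.c_[[0,0,-1],[c_,n_,0],[n_,-c_,0]]
    print('turn units',np.round(np.degrees(Ro.from_matrix(R.T@Rd).as_rotvec())/8,3))
    if target is not None:
        t=np.array(target)/1e3; w=np.array([S[0]+c_*t[0]-n_*t[1],S[1]+n_*t[0]+c_*t[1],t[2]])
        print('shift units',np.round(R.T@(w-p)/.04,3))
E
python3 - <<'E'
from h import *
st((40,0,90)); snap('wrist','w1.png'); snap('scene','s1.png'); st()
E
```

```text
t 2.85 scale mm [ 41.9   2.2 198.6] F [ 0.03 -0.51 -1.07] w -0.0003
turn units [ 0.023 -0.003  0.   ]
shift units [ 2.716 -0.047  0.056]
t 2.95 scale mm [ 40.7   1.  198.7] F [ 0.22 -0.42 -0.64] w -0.0002
turn units [ 0.017 -0.001  0.005]
```

View pics/w1.png

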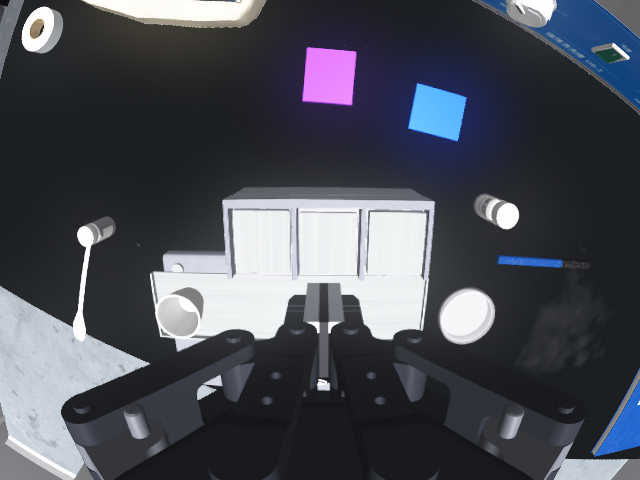

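```bash
cat >> h.py <<'E'
def fish(p,P):
    T=p['world_from_camera']; K=p['K']; q=(np.atleast_2d(P)-T[:3,3])@T[:3,:3]
    r=np.hypot(q[:,0],q[:,1]); th=np.arctan2(r,q[:,2])
    return np.c_[K[0,2]+K[0,0]*th*q[:,0]/r,K[1,2]+K[1,1]*th*q[:,1]/r]
def Wd(P):
    t=np.atleast_2d(P)/1e3; return np.c_[S[0]+c_*t[:,0]-n_*t[:,1],S[1]+n_*t[:,0]+c_*t[:,1],t[:,2]]
E
python3 - <<'E'
from h import *
p=robot.snapshot('wrist'); im=cv2.cvtColor(p['color'],cv2.COLOR_RGB2BGR)
x0,y0,k=200,170,3
a=cv2.resize(im[170:350,200:460],None,fx=k,fy=k,interpolation=cv2.INTER_CUBIC)
for P in [(64,80,73),(64,-80,73),(0,-80,73),(0,80,73)]+[(57,y+e,73) for y in(-52,0,52) for e in(-24,24)]:
    u=(fish(p,Wd(P))[0]-[x0,y0])*k; cv2.circle(a,tuple(int(v) for v in u),3,(0,0,255),1)
cv2.imwrite('pics/w2.png',a)
for r in robot.trace('plate_a',p)[:6]:
    m=r['pixels']; v,u=np.nonzero(m); print(round(r['score'],2),u.min(),u.max(),v.min(),v.max(),m.sum())
for r in robot.spot_point('plate_a',p)[:6]:
    d=np.array(r['centre'][:2])-S; print(round(r['score'],2),np.round(1e3*np.array([c_*d[0]+n_*d[1],-n_*d[0]+c_*d[1],r['centre'][2]]),1))
E
```

```text
0.95 231 290 207 271 3619
0.88 407 465 82 138 2469
0.81 301 353 47 103 2713
0.74 365 423 208 273 3665
0.7 297 355 209 273 3618
0.34 148 426 270 339 11511
0.97 [30.1 49.8 62.4]
0.92 [140.6 -98.   -3. ]
0.81 [29.3  3.1 60.6]
0.69 [168.1  -1.3   2. ]
```

View pics/w2.png

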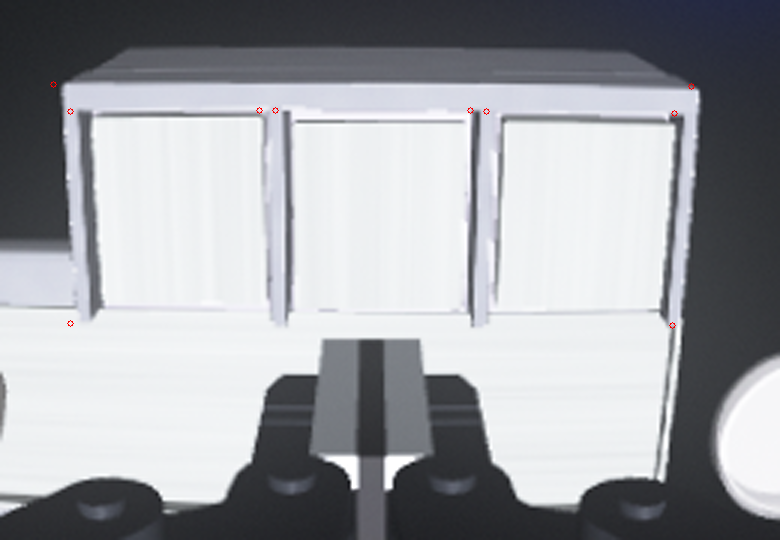

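Call:
jog_arm(
  series=[
    [[1.3,0,0.05],[0.02,0,0],-1],
    [[2.3,0,0.05],[0.02,0,0],-1],
    [[2.8,0,0.05],[0.02,0,0],-1],
    [[3.0,0,0.05],[0.02,0,0],-1],
    [[3.05,0,0.05],[0.02,0,0],-1],
    [[3.05,0,0.05],[0.02,0,0],-1],
  ],
)

```text
t: 3.85
ee_pos: [0.5557, 0.0859, 0.0783]
orientation: [41.5, 89.9, -28.6]
ft_force: [-0.2, 0.3, 0.4]
grip_width: 0.0
```

Run:
```python
from h import *
st((41,-1,74))
```

```text
t 3.85 scale mm [39.2 -3.7 78.3] F [-0.16  0.31  0.44] w 0.0
turn units [-0.033  0.007 -0.006]
shift units [ 0.108  0.045 -0.069]
```

Call:
jog_arm(
  series=[
    [[0.05,0.03,-0.04],[0,0,0],-1],
    [[0.08,0.03,-0.04],[0,0,0],-1],
    [[0.08,0.03,-0.04],[0,0,0],-1],
  ],
)

```text
t: 4.22
ee_pos: [0.5563, 0.0879, 0.0752]
orientation: [42.9, 89.9, -27.1]
ft_force: [1.0, 0.2, -0.0]
grip_width: 0.0002
```

Run:
```python
from h import *
st((41,-1,73))
```

```text
t 4.22 scale mm [40.4 -2.  75.2] F [ 1.03  0.22 -0.03] w 0.0002
turn units [-0.031  0.007 -0.007]
shift units [ 0.056  0.014 -0.026]
```

Call:
jog_arm(
  series=[
    [[0.02,0,0],[0,0,0],-1],
    [[0.04,0,0],[0,0,0],-1],
    [[0.04,0,0],[0,0,0],-1],
  ],
)

```text
t: 4.6
ee_pos: [0.5562, 0.088, 0.0735]
orientation: [36.9, 89.9, -33.2]
ft_force: [0.7, -0.1, 0.2]
grip_width: -0.0001
```

Call:
jog_arm(
  series=[
    [[0.015,0,0],[0,0,0],-1],
    [[0.03,0,0],[0,0,0],-1],
    [[0.03,0,0],[0,0,0],-1],
  ],
)

```text
t: 4.97
ee_pos: [0.5561, 0.0879, 0.0722]
orientation: [32.0, 89.9, -38.1]
ft_force: [0.2, -0.5, 0.7]
grip_width: -0.0
```

Call:
jog_arm(
  series=[
    [[0.015,0,0],[0,0,0],-1],
    [[0.025,0,0],[0,0,0],-1],
    [[0.025,0,0],[0,0,0],-1],
  ],
)

```text
t: 5.35
ee_pos: [0.5561, 0.0879, 0.0712]
orientation: [31.0, 89.9, -39.1]
ft_force: [-0.7, -0.3, 0.8]
grip_width: 0.0
```

Call:
jog_arm(
  series=[
    [[0.015,0,0],[0,0,0],-1],
    [[0.025,0,0],[0,0,0],-1],
    [[0.025,0,0],[0,0,0],-1],
  ],
)

```text
t: 5.72
ee_pos: [0.5561, 0.0879, 0.0701]
orientation: [26.1, 89.9, -44.0]
ft_force: [0.0, -0.3, 0.9]
grip_width: 0.0001
```

Call:
jog_arm(
  series=[
    [[0.015,0,0],[0,0,0],-1],
    [[0.02,0,0],[0,0,0],-1],
    [[0.02,0,0],[0,0,0],-1],
  ],
)

```text
t: 6.1
ee_pos: [0.5561, 0.0879, 0.0693]
orientation: [26.0, 89.9, -44.0]
ft_force: [-0.3, 0.0, 0.7]
grip_width: 0.0002
```

Call:
jog_arm(
  series=[
    [[0.015,0,0],[0,0,0],-1],
    [[0.02,0,0],[0,0,0],-1],
    [[0.02,0,0],[0,0,0],-1],
  ],
)

```text
t: 6.48
ee_pos: [0.5561, 0.0879, 0.0685]
orientation: [20.4, 90.0, -49.6]
ft_force: [-1.4, 0.2, -0.5]
grip_width: 0.0
```

Call:
jog_arm(
  series=[
    [[0.015,0,0],[0,0,0],-1],
    [[0.02,0,0],[0,0,0],-1],
    [[0.02,0,0],[0,0,0],-1],
  ],
)

```text
t: 6.85
ee_pos: [0.556, 0.0879, 0.0677]
orientation: [17.5, 90.0, -52.6]
ft_force: [-0.3, 0.2, 0.0]
grip_width: -0.0002
```

Call:
jog_arm(
  series=[
    [[0.015,0,0],[0,0,0],-1],
    [[0.02,0,0],[0,0,0],-1],
    [[0.02,0,0],[0,0,0],-1],
  ],
)

```text
t: 7.22
ee_pos: [0.5561, 0.0879, 0.0669]
orientation: [21.4, 90.0, -48.6]
ft_force: [-0.6, -0.2, 0.7]
grip_width: -0.0
```

Call:
jog_arm(
  series=[
    [[0.015,0,0],[0,0,0],-1],
    [[0.02,0,0],[0,0,0],-1],
    [[0.02,0,0],[0,0,0],-1],
  ],
)

```text
t: 7.6
ee_pos: [0.5562, 0.0879, 0.0664]
orientation: [38.7, 89.9, -31.4]
ft_force: [-1.1, 0.5, 3.7]
grip_width: 0.0002
```

Call:
jog_arm(
  series=[
    [[0.01,0,0],[0,0,0],-1],
    [[0.02,-0.05,0],[0,0,0],-1],
    [[0.02,-0.12,0],[0,0,0],-1],
    [[0.02,-0.2,0],[0,0,0],-1],
  ],
)

```text
t: 8.1
ee_pos: [0.5497, 0.0852, 0.0662]
orientation: [62.6, 89.8, -7.5]
ft_force: [1.2, 0.8, 6.0]
grip_width: -0.0001
```

Run:
```python
from h import *
st((8,-1,66)); snap('wrist','w3.png')
```

```text
t 8.1 scale mm [33.3 -2.3 66.2] F [1.18 0.79 5.97] w -0.0001
turn units [-0.031  0.012 -0.024]
shift units [ 0.002 -0.633 -0.03 ]
```

View pics/w3.png

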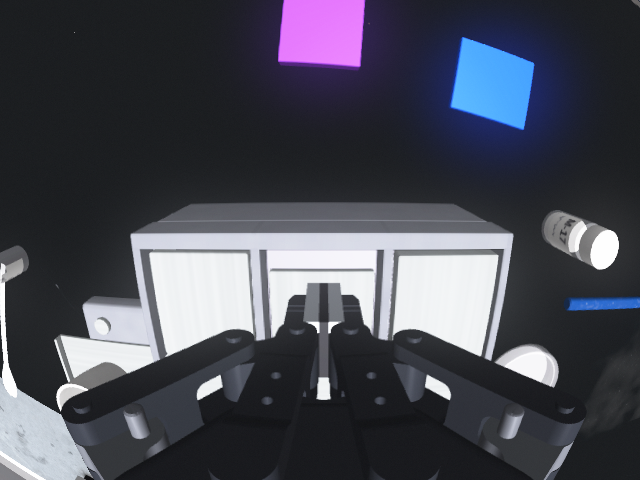

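Call:
jog_arm(
  series=[
    [[0.003,-0.1,0],[0,0,0],-1],
    [[0.005,-0.22,0],[0,0,0],-1],
    [[0.007,-0.34,0],[0,0,0],-1],
  ],
)

```text
t: 8.52
ee_pos: [0.5366, 0.0804, 0.0661]
orientation: [63.3, 89.7, -6.7]
ft_force: [0.9, 0.5, 6.1]
grip_width: -0.0003
```

Call:
jog_arm(
  series=[
    [[0.003,-0.1,0],[0,0,0],-1],
    [[0.006,-0.2,0],[0,0,0],-1],
    [[0.006,-0.25,0],[0,0,0],-1],
  ],
)

```text
t: 8.9
ee_pos: [0.5273, 0.0769, 0.0661]
orientation: [65.3, 89.7, -4.7]
ft_force: [0.9, 0.4, 5.4]
grip_width: -0.0
```

Run:
```python
from h import *
st((8,-1,66)); snap('wrist','w4.png')
```

```text
t 8.9 scale mm [ 9.5 -2.4 66.1] F [0.94 0.4  5.41] w -0.0
turn units [-0.033  0.016 -0.035]
shift units [ 0.003 -0.037 -0.036]
```

View pics/w4.png

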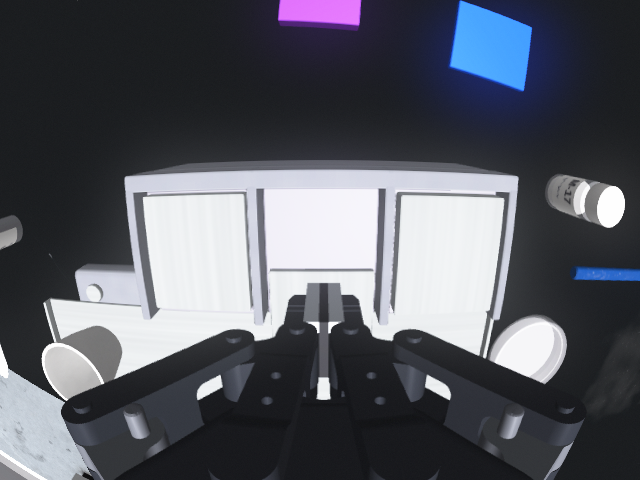

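Call:
jog_arm(
  series=[
    [[-0.25,0,0],[0,0,0],-1],
    [[-0.25,0.2,-0.03],[-0.03,0.01,-0.03],-1],
    [[-0.25,0.82,-0.03],[-0.03,0.01,-0.03],-1],
    [[-0.15,0.82,-0.03],[-0.03,0.01,-0.03],-1],
    [[0,0.82,-0.03],[-0.03,0.01,-0.03],-1],
    [[0.06,0.82,-0.03],[-0.03,0.01,-0.03],-1],
    [[0.07,0.82,-0.03],[-0.03,0.01,-0.03],-1],
  ],
)

```text
t: 9.82
ee_pos: [0.5569, 0.089, 0.0631]
orientation: [-55.7, 90.0, -125.5]
ft_force: [-0.0, -0.5, -0.2]
grip_width: -0.0002
```

Run:
```python
from h import *
st((8,-1,63)); snap('wrist','w5.png');snap('scene','s5.png')
```

```text
t 9.82 scale mm [41.5 -1.3 63.1] F [-0.01 -0.52 -0.24] w -0.0002
turn units [-0.003  0.003  0.005]
shift units [ 0.003 -0.836 -0.006]
```

View pics/w5.png

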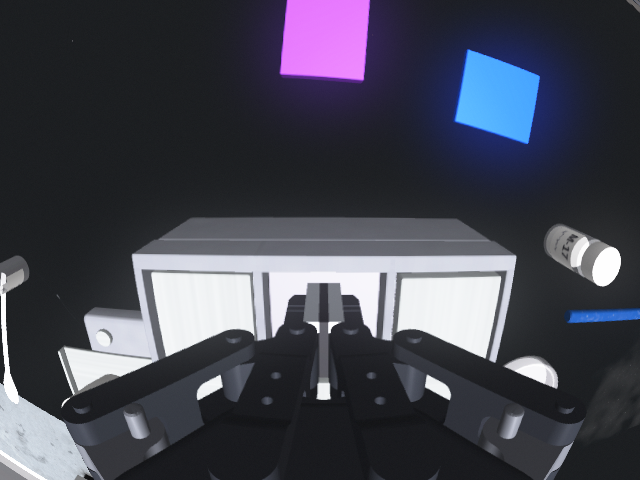

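Call:
jog_arm(
  series=[
    [[0,-0.1,0],[0,0,0],-1],
    [[0,-0.22,0],[0,0,0],-1],
    [[0,-0.34,0],[0,0,0],-1],
    [[0,-0.46,0],[0,0,0],-1],
    [[0,-0.55,0],[0,0,0],-1],
  ],
)

```text
t: 10.55
ee_pos: [0.5364, 0.0814, 0.0635]
orientation: [17.7, 90.0, -52.2]
ft_force: [-0.2, -0.4, -0.3]
grip_width: 0.0002
```

Run:
```python
from h import *
st((8,-1,63)); p=snap('scene','s6.png')
a=cv2.imread('pics/s6.png')[190:370,230:430]; cv2.imwrite('pics/s6c.png',cv2.resize(a,None,fx=3.3,fy=3.3,interpolation=cv2.INTER_CUBIC))
```

```text
t 10.55 scale mm [19.5 -1.4 63.5] F [-0.17 -0.38 -0.29] w 0.0002
turn units [-0.003  0.005 -0.002]
shift units [ 0.013 -0.288 -0.009]
```

View pics/s6c.png

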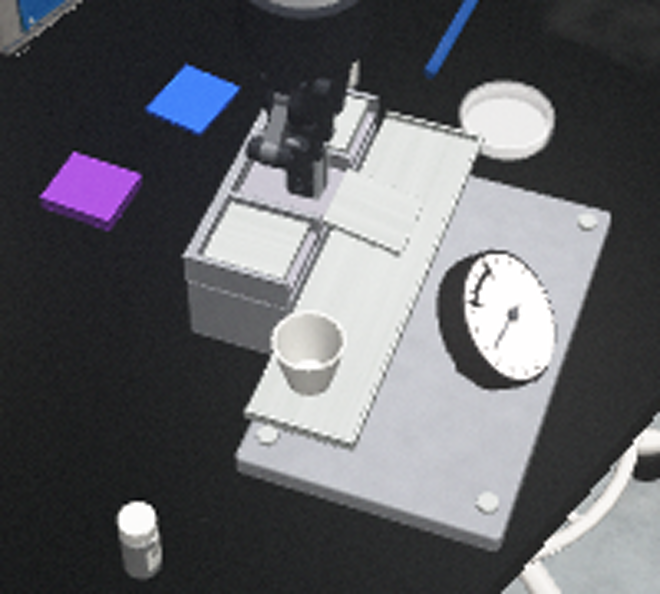

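Call:
jog_arm(
  series=[
    [[0.01,-0.1,0],[0,0,0],-1],
    [[0.02,-0.2,0],[0,0,0],-1],
    [[0.02,-0.3,0],[0,0,0],-1],
    [[0.02,-0.38,0],[0,0,0],-1],
    [[0.02,-0.42,0],[0,0,0],-1],
  ],
)

```text
t: 11.22
ee_pos: [0.5201, 0.0754, 0.0627]
orientation: [-27.5, 90.0, -97.4]
ft_force: [-0.3, -0.7, 0.6]
grip_width: 0.0001
```

```bash
cat >> h.py <<'E'
def sc(f,x=(230,430),y=(190,370),k=3.3):
    p=robot.snapshot('scene');a=cv2.cvtColor(p['color'],cv2.COLOR_RGB2BGR)[y[0]:y[1],x[0]:x[1]]; cv2.imwrite('pics/'+f,cv2.resize(a,None,fx=k,fy=k,interpolation=cv2.INTER_CUBIC)); return p
E
python3 - <<'E'
from h import *
st((8,-1,63)); sc('s7.png')
E
```

```text
t 11.22 scale mm [ 2.1 -1.3 62.7] F [-0.27 -0.67  0.6 ] w 0.0001
turn units [-0.004  0.005  0.002]
shift units [-0.008  0.147 -0.008]
```

View pics/s7.png

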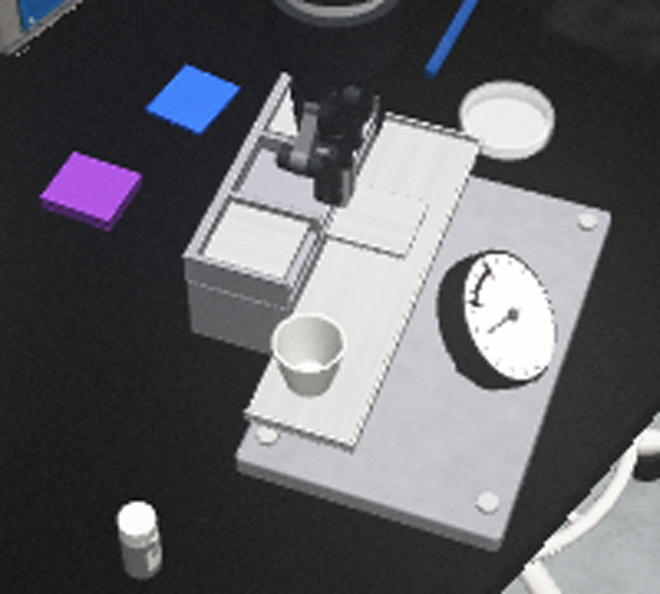

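Call:
jog_arm(
  series=[
    [[-0.25,0.02,0],[0,0,0],-1],
    [[-0.6,0.1,0],[0,0,0],-1],
    [[-0.6,0.97,-1.31],[0,0,0],-1],
    [[-0.6,0.97,-1.31],[0,0,0],-1],
    [[-0.4,0.97,-1.31],[0,0,0],-1],
    [[-0.32,0.97,-1.31],[0,0,0],-1],
  ],
)

```text
t: 12.02
ee_pos: [0.5378, 0.1371, 0.0749]
orientation: [-74.9, 89.9, -144.8]
ft_force: [-0.0, -0.8, -0.3]
grip_width: -0.0001
```

Run:
```python
from h import *
st((41,51,73)); snap('wrist','w8.png');sc('s8.png',(310,400),(240,330),6)
```

```text
t 12.03 scale mm [40.1 50.4 74.9] F [-0.02 -0.83 -0.31] w -0.0001
turn units [-0.01   0.003  0.013]
shift units [ 0.047  0.023 -0.014]
```

View pics/w8.png

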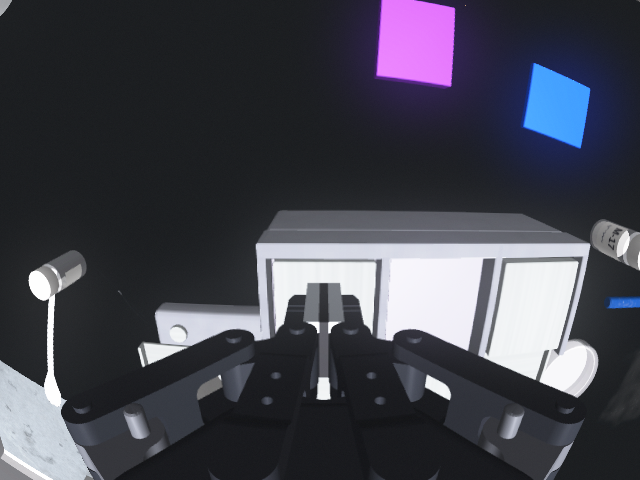

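View pics/s8.png

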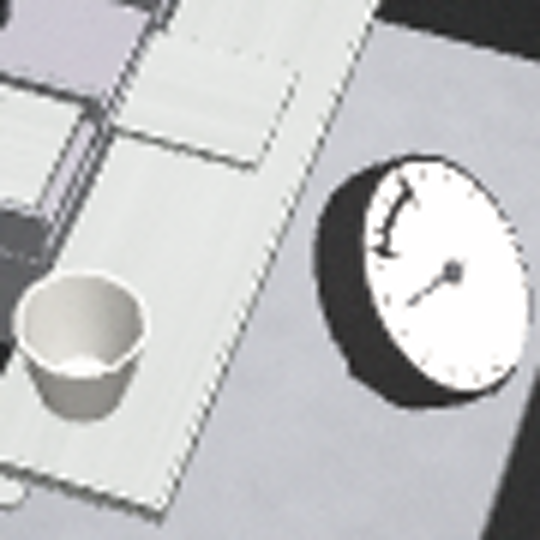

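Call:
jog_arm(
  series=[
    [[0.02,0.02,-0.01],[0,0,0.01],-1],
    [[0.04,0.02,-0.01],[0,0,0.01],-1],
    [[0.04,0.02,-0.01],[0,0,0.01],-1],
  ],
)

```text
t: 12.5
ee_pos: [0.5384, 0.1375, 0.0733]
orientation: [-60.2, 90.0, -130.2]
ft_force: [-0.8, 0.7, -0.1]
grip_width: -0.0002
```

Call:
jog_arm(
  series=[
    [[0.015,0,0],[0,0,0],-1],
    [[0.025,0,0],[0,0,0],-1],
    [[0.025,0,0],[0,0,0],-1],
  ],
)

```text
t: 12.88
ee_pos: [0.5384, 0.1375, 0.0722]
orientation: [-63.0, 90.0, -132.9]
ft_force: [-0.0, -0.4, -0.2]
grip_width: -0.0001
```

Call:
jog_arm(
  series=[
    [[0.015,0,0],[0,0,0],-1],
    [[0.025,0,0],[0,0,0],-1],
    [[0.025,0,0],[0,0,0],-1],
  ],
)

```text
t: 13.25
ee_pos: [0.5384, 0.1375, 0.0712]
orientation: [-65.9, 90.0, -135.8]
ft_force: [-0.1, -0.0, -0.4]
grip_width: 0.0001
```

Call:
jog_arm(
  series=[
    [[0.012,0,0],[0,0,0],-1],
    [[0.022,0,0],[0,0,0],-1],
    [[0.022,0,0],[0,0,0],-1],
  ],
)

```text
t: 13.62
ee_pos: [0.5384, 0.1375, 0.0703]
orientation: [-65.9, 90.0, -135.8]
ft_force: [-1.0, -0.5, 0.4]
grip_width: -0.0002
```

Call:
jog_arm(
  series=[
    [[0.012,0,0],[0,0,0],-1],
    [[0.022,0,0],[0,0,0],-1],
    [[0.022,0,0],[0,0,0],-1],
  ],
)

```text
t: 14.0
ee_pos: [0.5385, 0.1376, 0.0696]
orientation: [-54.3, 90.0, -124.2]
ft_force: [-0.5, -0.7, 2.3]
grip_width: -0.0005
```

Call:
jog_arm(
  series=[
    [[0.012,0,0],[0,0,0],-1],
    [[0.02,0,0],[0,0,0],-1],
    [[0.02,0,0],[0,0,0],-1],
  ],
)

```text
t: 14.38
ee_pos: [0.5387, 0.1376, 0.0692]
orientation: [13.6, 90.0, -56.3]
ft_force: [-2.0, -0.7, 5.4]
grip_width: -0.0004
```

Call:
jog_arm(
  series=[
    [[0.008,-0.04,0],[0,0,0],-1],
    [[0.012,-0.12,0],[0,0,0],-1],
    [[0.012,-0.22,0],[0,0,0],-1],
  ],
)

```text
t: 14.75
ee_pos: [0.5309, 0.1346, 0.0691]
orientation: [62.9, 89.9, -7.0]
ft_force: [0.3, -0.7, 5.5]
grip_width: 0.0002
```

Run:
```python
from h import *
st((9,51,69)); snap('wrist','w9.png')
```

```text
t 14.75 scale mm [32.7 50.5 69.1] F [ 0.3  -0.66  5.52] w 0.0002
turn units [-0.014  0.007 -0.013]
shift units [ 0.002 -0.594 -0.012]
```

View pics/w9.png

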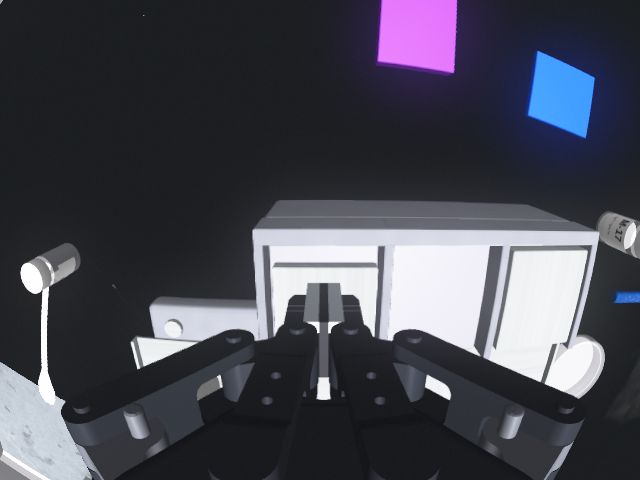

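Plate follows (gap opened at the back, row ~262). Continue.

Call:
jog_arm(
  series=[
    [[0.004,-0.1,0],[0,0,0],-1],
    [[0.008,-0.22,0],[0,0,0],-1],
    [[0.008,-0.34,0],[0,0,0],-1],
  ],
)

```text
t: 15.18
ee_pos: [0.5178, 0.1297, 0.0691]
orientation: [65.0, 89.9, -4.9]
ft_force: [1.2, 0.6, 6.0]
grip_width: -0.0002
```

Call:
jog_arm(
  series=[
    [[0.004,-0.1,0],[0,0,0],-1],
    [[0.008,-0.2,0],[0,0,0],-1],
    [[0.008,-0.25,0],[0,0,0],-1],
  ],
)

```text
t: 15.55
ee_pos: [0.5085, 0.1262, 0.0691]
orientation: [67.9, 89.8, -2.0]
ft_force: [1.1, -0.4, 4.6]
grip_width: -0.0002
```

Run:
```python
from h import *
st((41,51,63)); snap('wrist','w10.png')
```

```text
t 15.55 scale mm [ 8.8 50.3 69.1] F [ 1.09 -0.45  4.57] w -0.0002
turn units [-0.014  0.01  -0.024]
shift units [ 0.155  0.804 -0.018]
```

View pics/w10.png

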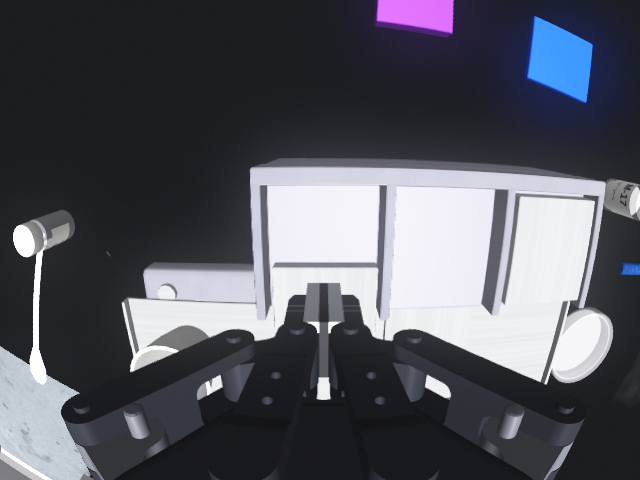

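Call:
jog_arm(
  series=[
    [[-0.25,0,0],[0,0,0],-1],
    [[-0.25,0.2,-0.02],[-0.01,0.01,-0.02],-1],
    [[-0.25,0.84,-0.02],[-0.01,0.01,-0.02],-1],
    [[-0.15,0.84,-0.02],[-0.01,0.01,-0.02],-1],
    [[0.05,0.84,-0.02],[-0.01,0.01,-0.02],-1],
    [[0.14,0.84,-0.02],[-0.01,0.01,-0.02],-1],
    [[0.15,0.84,-0.02],[-0.01,0.01,-0.02],-1],
  ],
)

```text
t: 16.48
ee_pos: [0.5389, 0.1383, 0.0627]
orientation: [-108.7, 89.9, -178.5]
ft_force: [-0.7, 0.3, 0.6]
grip_width: 0.0
```

Run:
```python
from h import *
st((8,51,63)); sc('s11.png',(230,400),(190,330),4)
```

```text
t 16.48 scale mm [41.5 51.2 62.7] F [-0.7   0.34  0.55] w 0.0
turn units [-0.005 -0.003  0.008]
shift units [-0.008 -0.838  0.005]
```

View pics/s11.png

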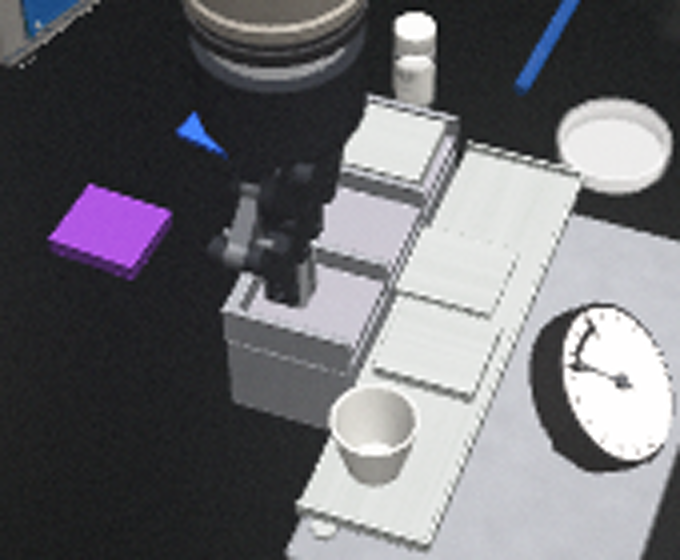

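Call:
jog_arm(
  series=[
    [[0,-0.12,0],[0,0,0],-1],
    [[0,-0.25,0],[0,0,0],-1],
    [[0,-0.38,0],[0,0,0],-1],
    [[0,-0.5,0],[0,0,0],-1],
    [[0,-0.62,0],[0,0,0],-1],
  ],
)

```text
t: 17.15
ee_pos: [0.5156, 0.1296, 0.063]
orientation: [-125.0, 90.0, 165.2]
ft_force: [-0.9, -0.8, 0.2]
grip_width: -0.0001
```

Call:
jog_arm(
  series=[
    [[0,-0.1,0],[0,0,0],-1],
    [[0,-0.2,0],[0,0,0],-1],
    [[0,-0.28,0],[0,0,0],-1],
    [[0,-0.34,0],[0,0,0],-1],
  ],
)

```text
t: 17.65
ee_pos: [0.5027, 0.1249, 0.063]
orientation: [-124.9, 90.0, 165.2]
ft_force: [0.7, 0.2, 0.6]
grip_width: 0.0002
```

Run:
```python
from h import *
st((-2,51,63)); sc('s12.png',(230,400),(190,330),4)
```

```text
t 17.65 scale mm [ 2.9 51.1 63. ] F [0.7  0.21 0.55] w 0.0002
turn units [-0.005 -0.001  0.002]
shift units [ 0.001 -0.123  0.003]
```

View pics/s12.png

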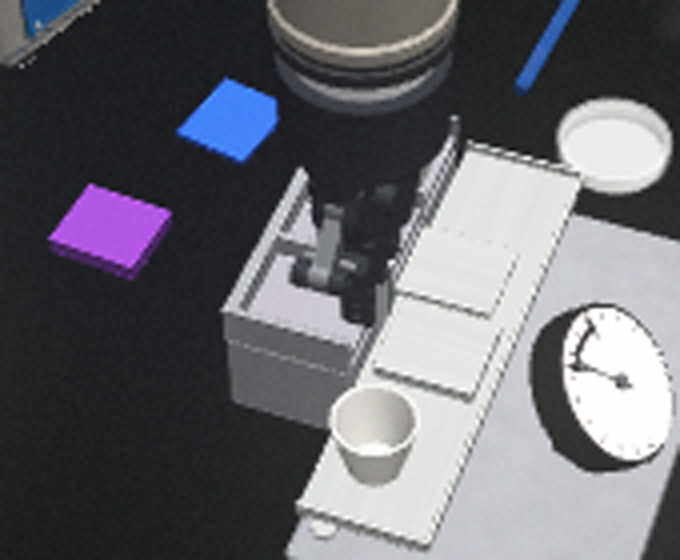

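Call:
jog_arm(
  series=[
    [[-0.8,0.1,0],[0,0,0],-1],
    [[-2.0,0,0],[0,0,0],-1],
    [[-2.8,-1.0,0.1],[0,0,0],-1],
    [[-2.8,-2.4,0.33],[0,0,0],-1],
    [[-2.8,-3.8,0.33],[0,0,0],-1],
    [[-2.8,-3.8,0.33],[0,0,0],-1],
    [[-2.8,-3.8,0.33],[0,0,0],-1],
  ],
)

```text
t: 18.58
ee_pos: [0.3653, 0.06, 0.1757]
orientation: [70.2, 89.9, 0.4]
ft_force: [0.1, -0.3, 0.6]
grip_width: -0.0005
```

Run:
```python
from h import *
st((-150,38,170)); p=snap('wrist','w13.png'); st(); sc('s13.png',(290,410),(240,330),6)
np.savez('w13.npz',T=p['world_from_camera'],K=p['K'])
for q in ['dial_mid','tray','plate_a','crucible_mid','deck_edge']:
  for r in robot.spot_point(q,p)[:5]:
    d=np.array(r['centre'][:2])-S; print(q,round(r['score'],2),np.round(1e3*np.array([c_*d[0]+n_*d[1],-n_*d[0]+c_*d[1],r['centre'][2]]),1))
```

```text
t 18.57 scale mm [-148.4   37.7  175.7] F [ 0.1  -0.32  0.55] w -0.0005
turn units [-0.008  0.004 -0.011]
shift units [ 0.141 -0.039 -0.008]
t 18.62 scale mm [-148.1   37.7  175.5] F [0.47 0.26 0.43] w -0.0002
turn units [-0.005  0.003 -0.009]
dial_mid 0.83 [-117.6   34.3   45.2]
tray 0.63 [-32.3  34.7  43.8]
plate_a 0.69 [-23.6  -1.1  45.7]
plate_a 0.62 [-33.   51.   48.4]
crucible_mid 0.62 [-26.4 120.3  62.7]
deck_edge 0.79 [ 3.7 -0.5 63.6]
```

View pics/w13.png

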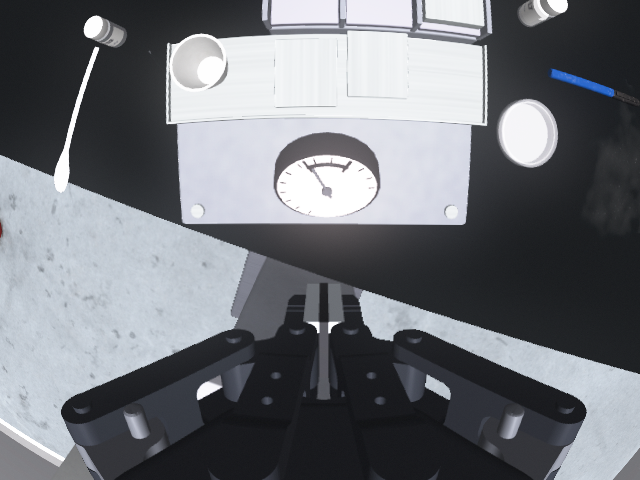

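View pics/s13.png

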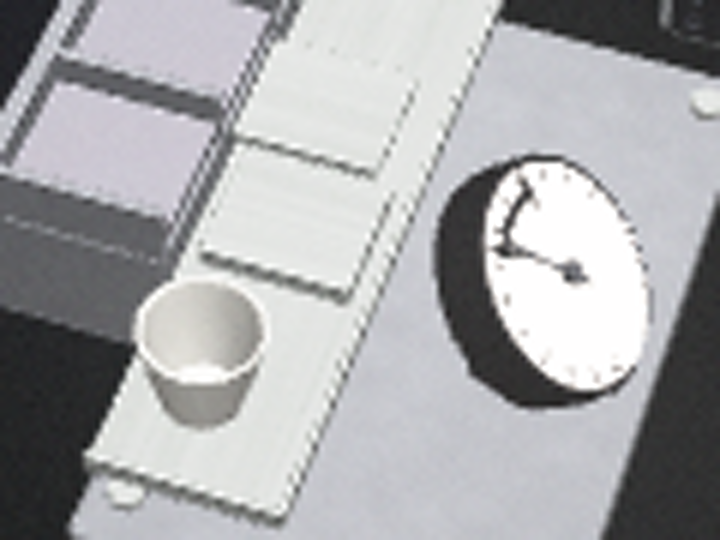

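Run:
```python
import cv2
a=cv2.imread('pics/w13.png')
cv2.imwrite('pics/w13d.png',cv2.resize(a[120:230,260:395],None,fx=5,fy=5,interpolation=cv2.INTER_CUBIC))
cv2.imwrite('pics/w13p.png',cv2.resize(a[0:130,160:500],None,fx=2.3,fy=2.3,interpolation=cv2.INTER_CUBIC))
```

```text
(no output)
```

View pics/w13d.png

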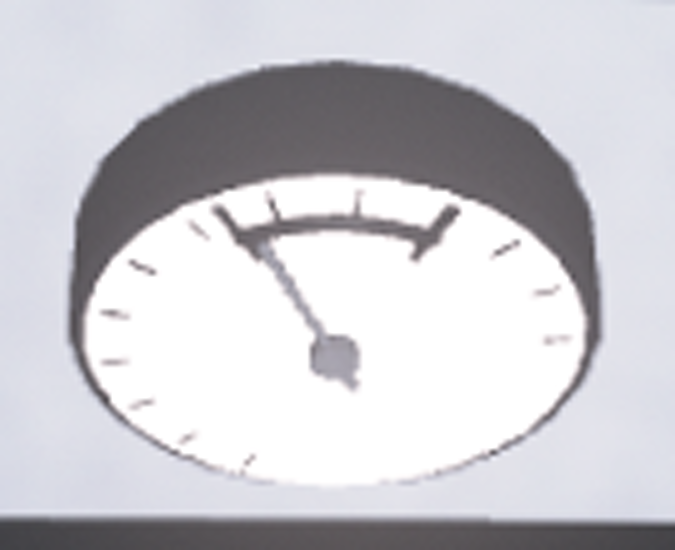

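View pics/w13p.png

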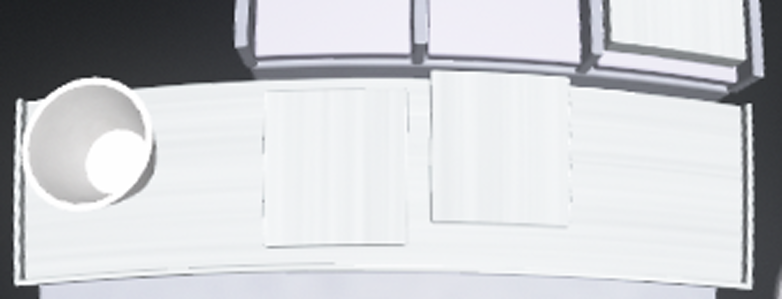

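Run:
```python
from h import *
d=np.load('w13.npz');T,K=d['T'],d['K']
cs=Wd([(-117.2,37,44.5)])[0]
ex=np.array([c_,n_,0]);ey=np.array([-n_,c_,0]);ez=np.array([0,0,1.])
u=(ex+ez)/2**.5; n=(ez-ex)/2**.5
def pl(c):
    px=np.array(c)/5+[260,120]; q=px-[K[0,2],K[1,2]]; r=np.hypot(*q); th=r/K[0,0]
    ray=T[:3,:3]@np.r_[np.sin(th)*q/r,np.cos(th)]; o=T[:3,3]; P=o+ray*((cs-o)@n)/(ray@n)
    return np.array([(P-cs)@-ey,(P-cs)@u])*1e3
for nm,a,b in[('needle',(352,383),(262,247)),('needle hub',(335,357),(262,247)),('lo',(258,258),(218,208)),('hi',(415,258),(455,208)),('tickL',(278,220),(270,195)),('left',(83,330),(587,330))]:
    A,B=pl(a),pl(b); v=B-A; print(nm,np.round(A,1),np.round(B,1),'rad',round(2.715+np.arctan2(v[0],v[1]),3))
```

```text
needle [  5.2 -13.3] [-8.  19.2] rad 2.331
needle hub [ 2.5 -6.6] [-8.  19.2] rad 2.33
lo [-8.6 16.8] [-13.8  27.6] rad 2.264
hi [13.6 16.8] [18.6 27.6] rad 3.151
tickL [-5.7 25. ] [-6.7 30.2] rad 2.524
left [-35.2   0.5] [40.1  0.5] rad 4.285
```

Call:
jog_arm(
  series=[
    [[0.5,0.2,0],[0,0,0],-1],
    [[0.9,0.2,0],[0,0,0],-1],
    [[0.9,0.2,0],[0,0,0],-1],
    [[0.9,0.2,0],[0,0,0],-1],
  ],
)

```text
t: 19.42
ee_pos: [0.3726, 0.063, 0.1393]
orientation: [-113.1, 90.0, 177.0]
ft_force: [-1.0, 0.4, 0.4]
grip_width: 0.0002
```

Run:
```python
from h import *
st(); p=snap('wrist','w14.png'); np.savez('w14.npz',T=p['world_from_camera'],K=p['K'])
u=fish(p,Wd([(-117.2,37,44.5)]))[0]; print(u)
x,y=int(u[0])-75,int(u[1])-60; print(x,y)
cv2.imwrite('pics/w14d.png',cv2.resize(cv2.imread('pics/w14.png')[y:y+118,x:x+150],None,fx=5,fy=5,interpolation=cv2.INTER_CUBIC))
```

```text
t 19.43 scale mm [-140.6   38.   139.3] F [-1.03  0.38  0.43] w 0.0002
turn units [-0.001 -0.002  0.004]
[324.56453312 204.79278546]
249 144
```

View pics/w14d.png

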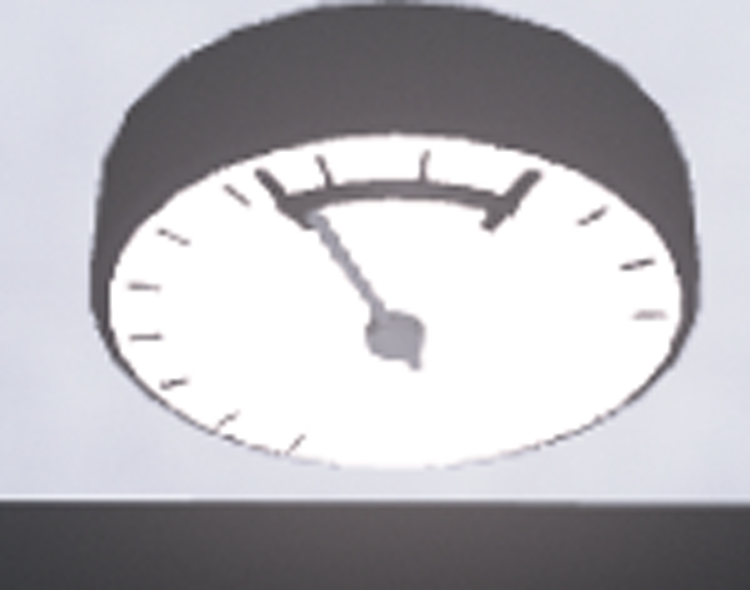

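View pics/w14.png

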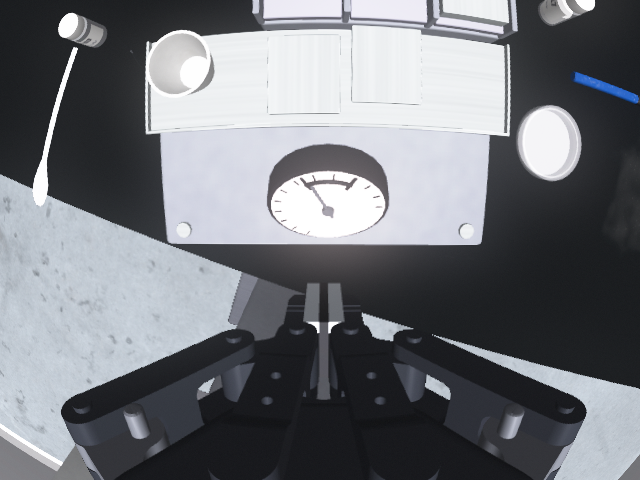

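Run:
```python
from h import *
d=np.load('w14.npz');T,K=d['T'],d['K']
cs=Wd([(-117.2,37,44.5)])[0]
ex=np.array([c_,n_,0]);ey=np.array([-n_,c_,0]);ez=np.array([0,0,1.])
u=(ex+ez)/2**.5; n=(ez-ex)/2**.5
def pl(c):
    px=np.array(c)/5+[249,144]; q=px-[K[0,2],K[1,2]]; r=np.hypot(*q); th=r/K[0,0]
    ray=T[:3,:3]@np.r_[np.sin(th)*q/r,np.cos(th)]; o=T[:3,3]; P=o+ray*((cs-o)@n)/(ray@n)
    return np.array([(P-cs)@-ey,(P-cs)@u])*1e3
for nm,a,b in[('needle',(417,367),(314,215)),('needle hub',(397,336),(314,215)),('lo',(310,227),(260,170)),('hi',(489,228),(537,171))]:
    A,B=pl(a),pl(b); v=B-A; print(nm,np.round(A,1),np.round(B,1),'rad',round(2.715+np.arctan2(v[0],v[1]),3))
p=snap('scene','s14.png'); 
for q in['plate_a','tray','crucible_mid']:
  for r in robot.spot_point(q,p)[:6]:
    d=np.array(r['centre'][:2])-S; print(q,round(r['score'],2),np.round(1e3*np.array([c_*d[0]+n_*d[1],-n_*d[0]+c_*d[1],r['centre'][2]]),1))
st()
```

```text
needle [  5.4 -15.1] [-7.8 19. ] rad 2.345
needle hub [ 2.6 -7.5] [-7.8 19. ] rad 2.341
lo [-8.4 16.6] [-14.   27.8] rad 2.251
hi [13.6 16.5] [18.7 27.7] rad 3.14
plate_a 0.91 [ 136.1 -104.    -2.5]
plate_a 0.82 [ 30.6 -47.4  63.1]
plate_a 0.81 [-30.6  49.1  42.8]
plate_a 0.67 [169.7  -2.5   2.5]
plate_a 0.63 [-28.6   2.6  47. ]
tray 0.83 [-29.9  34.5  42.3]
crucible_mid 0.74 [-28.5 119.9  65.8]
t 19.68 scale mm [-140.7   38.   139.3] F [-0.04  0.07  0.84] w 0.0
turn units [-0.002 -0.     0.001]
```

```bash
python3 -c "
from plant import robot; print(robot.hand_in())"
```

```text
the job is handed in; nothing more can be done
None
```

I slid two plates onto the tray, from the middle lane and the +y lane, and handed the job in at about 19.7 s with the needle inside the marked sector. The hand-in gives no verdict, so whether it passed is not confirmed.

- **Drawing out:** I pressed each plate with the shut fingertips and drew it forward. The force readings stayed at 6 N or less against the 15 N limit. The middle plate felt 5 mm thick and the +y plate 8 mm. The third plate stayed in the -y lane, and I left the blue and purple look-alikes, the vials and the dish alone.
- **Pushing:** The middle plate needed the push from behind. The +y plate had already slid onto the tray when drawn, so its push met nothing.
- **Needle:** Two close wrist views put it at about 2.33 to 2.34 rad. The sector runs from 2.24 to 3.19, so it sits near the low end. The limit ticks read 2.25–2.26 and 3.14–3.15 by the same method, so the margin to the low end is about 0.07 to 0.09 rad.
- **Plates:** Both look flat, about 2 to 9 mm from the tray's middle line (15 mm allowed). The camera views disagreed on the middle plate: its centre came out at x = -24 mm in one and -29 mm in the other, both inside the limit. The unused plate is about 31 mm behind the deck edge.
- **Crucible and robot:** The crucible stands upright on the tray, and the arm is clear of everything.

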